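# Put the specimen pots back in their own stands

### The arm

A 7-joint arm with a two-finger parallel gripper is mounted at the origin on the work surface. World frame = base frame: x ahead of the robot, y to its left, z up, the work surface at z = 0. Lengths are in m, angles in rad, forces in N, time in s.
With the tool pointing down it reaches from about 0.4 to 0.85 m from the base axis. Payload 4.5 kg.
Tool frame: the origin (TCP) lies midway between the tips of the shut fingers; the grasp point (between the pads) lies 19 mm behind it; z points along the fingers, y is the direction in which the jaws open and shut (so a half turn about z gives the same grasp; the last joint's range is limited). The gripper opens to 88 mm and grips with 3 to 60 N. Pads are 18 mm wide; open, the fingers measure 123 mm over their backs; the gripper's body (75 mm by 187 mm) begins 45 mm behind the grasp point.
Start: joints at [-1.224, 0.689, -0.195, 1.565, 0.157, 0.902, -0.215], TCP at [0.192, 0.595, 0.207] pointing down, gripper open.
Joint ranges: [-3.01, 3.01], [-0.46, 2.08], [-1.47, 1.51], [0.13, 2.56], [-1, 4.14], [0.04, 2.09], [-2.66, 2.66]. Speed limits (rad/s): [2.57, 2.57, 3.14, 3.14, 3.14, 3.14, 3.14].

### API

Orientations are given as a unit quaternion [x, y, z, w].
In Python, from plant import r gives the robot as it stands. The module is installed in compiled form; this text tells all that it offers.
- The arm moves only by the shell command python3 -m jog 'ROWS' [FORCE]. ROWS is JSON, a list of rows, each an object with "translation": the shift along the tool's x, y, z in units of 40 mm (1.0 is 40 mm), a list of three; "twist": the turn about the tool's z in units of 6 degrees (1.0 is 6 degrees); "claw": the opening in per cent of the stroke, from 0 (shut) to 100 (fully open). A call has 1 to 20 rows; each row shifts and turns the commanded pose from where the row before left it, along the tool's axes as they then stand; what a row does not reach is not made up. A row lasts 1/12 s, in which the tool goes at most 41.7 mm and 7.16 degrees, less where a joint would pass 70% of its speed; a pose out of reach is approached as far as the arm can. A call is refused whole if a number of a shift passes 1 or a number of a turn 1, either way. A call with a gripper value outside its range is refused whole. The fingers move at their own pace and stop on an object; FORCE is the grip in N (left out, the last holds). Time passes only in rows, so rows that do not move let the fingers close. It gives the time, the measured TCP pose, the force and the opening at its end, in the units of the state.
- r.get_state(): the state, without advancing time (a new reading comes with each control period).
- r.snapshot(name): name is "scene" or "top" or "wrist"; returns a dict with "img" (384x512x3 uint8, red, green, blue), "fx", "fy", "cx", "cy" (pixels), "origin" and "rotation" of the camera in the world; the wrist camera has in their place "T_tool_cam" (4x4, takes a point from camera to tool coordinates, whose origin is the TCP and whose axes are the flange's). Camera axes: x right, y up, looking along -z (the intrinsics and any distortion apply to the point x, -y, -z); pixel columns grow to the right and rows downward; lengths in m; the calibration is good to about 2 mm. A picture is of the moment at which its call begins: read the wrist's pose just before it. There is no depth.
- r.finish_job(): hands the job in, once; it reports no verdict.
Trained networks look in the newest picture that a camera, given by its name, has taken for a name from the list of things; names that differ only in an ending like _2 or _b are one class to them, and where a whole thing is asked for, a point or a joint stands for the part that bears it (a point fixed in the world has none). Each returns a list of dicts, best first, with "confidence" (0 to 1); they miss things now and then, are a little off and sometimes report something else, mostly with a low value. They report only what shows in the picture. A call takes as long as a camera call. They do not tell look-alikes from the thing itself.
- r.spot_in(label, camera): "rect" ([left, top, right, bottom] in pixels, round what is visible of it).
- r.spot_point(label, camera): "location" ([row, column] in pixels: a listed point, or the origin of a listed thing).
The state is a dict: "clock": time; "q": joint angles; "qd": joint speeds; "joint_torque": joint torques, N m; "tool_pos": TCP position; "eef_rot": TCP orientation; "contact_force": force on the tool from outside, world axes, zero at the start; "moment": the same for the moment, N m; "opening": opening from 0.0 (shut) to 1.0 (fully open).
Only numpy, scipy, OpenCV 4.12 (cv2) and the standard library are available. Lean on these libraries where they do the work, as an engineer would, in place of code of your own. Each camera call takes 0.05 s, during which the arm holds its last target. There are 200 camera calls.

### The job

Every specimen pot on this ward desk has been left in a stand of the wrong colour. Move the pots so that each stands upright and flat in the stand of its own colour, parking one in the empty grey stand whenever you need room; keep them upright, never set a pot on the bare desk, and leave the amber bottle where it is.

Things in the scene. Friction and masses are not known exactly. Their poses are not given: they have to be found in the camera images.
- pot_red: specimen pot: upright white cylinder 50 mm in diameter and 72 mm high, with a red screw lid (top 16 mm) and a red label band; about 0.09 kg. It can be gripped anywhere across its 50 mm width. Origin at the centre of its underside, z up through the lid. It starts standing in a stand of another colour.
- pot_blue: specimen pot: upright white cylinder 50 mm in diameter and 72 mm high, with a blue screw lid (top 16 mm) and a blue label band; about 0.09 kg. It can be gripped anywhere across its 50 mm width. Origin at the centre of its underside, z up through the lid. It starts standing in a stand of another colour.
- pot_yellow: specimen pot: upright white cylinder 50 mm in diameter and 72 mm high, with a yellow screw lid (top 16 mm) and a yellow label band; about 0.09 kg. It can be gripped anywhere across its 50 mm width. Origin at the centre of its underside, z up through the lid. It starts standing in a stand of another colour.
- pot_green: specimen pot: upright white cylinder 50 mm in diameter and 72 mm high, with a green screw lid (top 16 mm) and a green label band; about 0.09 kg. It can be gripped anywhere across its 50 mm width. Origin at the centre of its underside, z up through the lid. It starts standing in a stand of another colour.
- stand_red: red round stand fixed to the desk, the place where the red pot belongs: outer diameter 100 mm, a recess 80 mm across whose floor is 10 mm above the desk, with a rim 10 mm wide whose top is 16 mm above the desk; it holds one pot. Origin at the centre of its underside (on the desk), z up.
- stand_blue: blue round stand fixed to the desk, the place where the blue pot belongs: outer diameter 100 mm, a recess 80 mm across whose floor is 10 mm above the desk, with a rim 10 mm wide whose top is 16 mm above the desk; it holds one pot. Origin at the centre of its underside (on the desk), z up.
- stand_yellow: yellow round stand fixed to the desk, the place where the yellow pot belongs: outer diameter 100 mm, a recess 80 mm across whose floor is 10 mm above the desk, with a rim 10 mm wide whose top is 16 mm above the desk; it holds one pot. Origin at the centre of its underside (on the desk), z up.
- stand_green: green round stand fixed to the desk, the place where the green pot belongs: outer diameter 100 mm, a recess 80 mm across whose floor is 10 mm above the desk, with a rim 10 mm wide whose top is 16 mm above the desk; it holds one pot. Origin at the centre of its underside (on the desk), z up.
- stand_grey: grey round stand fixed to the desk, empty at the start, the parking place: outer diameter 100 mm, a recess 80 mm across whose floor is 10 mm above the desk, with a rim 10 mm wide whose top is 16 mm above the desk; it holds one pot. Origin at the centre of its underside (on the desk), z up.
- amber_bottle: small amber glass bottle with a black cap, 36 mm in diameter, 85 mm high, standing loose on the desk among the stands; origin at the centre of its underside, z up. Not to be moved.
Things that resemble listed ones, but are neither listed nor needed, are in the scene too. Of the things like the stand_yellow, leave any that is purple; of the rest the larger one is meant.

How it is judged:
By the outcome, as a careful person would: the job done as asked, in the order asked, and still so for the second after the job is handed in, with the robot touching nothing.
It also fails if it takes over 136 s, if anything falls off the work surface, if the arm or the gripper's body presses on something with over 40 N, if the wrist force passes 120 N, or if a joint passes its speed limit or range.

## Working session

There is one attempt and no reset: what is moved stays moved. The work goes in short steps, Python scripts to look and compute and a shell command to move; the robot and the scene stay as the last step left them, time stands still between calls to the robot, and variables do not carry over. Pictures are saved under pics/ and viewed, about 12 in all and at most 16, crops included, and the job is handed in when it is done.

```bash
mkdir -p pics
cat > h.py <<'E'
import numpy as np, cv2
from plant import r
def ray(s,row,col,z):
    d=np.array([(col-s['cx'])/s['fx'],-(row-s['cy'])/s['fy'],-1.0])
    R=np.array(s['rotation']); 
    d=R@d; o=np.array(s['origin']); return o+d*(z-o[2])/d[2]
E
python3 - <<'E'
from h import *
print(r.get_state())
for n in ['top','scene']:
    s=r.snapshot(n); cv2.imwrite(f'pics/{n}0.png',s['img'][...,::-1])
    print(n,{k:v for k,v in s.items() if k!='img'})
    if np.array(s['rotation']).shape!=(3,3): print('rot shape');
    for l in ['pot_red','pot_blue','pot_yellow','pot_green','stand_red','stand_blue','stand_yellow','stand_green','stand_grey','amber_bottle']:
        for p in r.spot_point(l,n)[:3]:
            z=0.01 if 'pot' in l else 0.0
            print(l,np.round(p['location'],1),round(p['confidence'],2),np.round(ray(s,*p['location'],z),3))
E
```

```text
{'clock': 0.0, 'q': array([-1.22418542,  0.68998633, -0.1945114 ,  1.56633968,  0.15734736,
        0.90250415, -0.2150714 ]), 'qd': array([-1.10651057e-03, -3.55907724e-04, -6.22202027e-04,  1.42386305e-03,
        1.50005988e-03, -5.41468901e-04,  7.75332142e-06]), 'joint_torque': array([ 1.32158711e-04, -5.27551925e+01, -1.26661632e+00, -1.53421730e+01,
       -5.25975705e-02,  6.52051953e-03,  1.65898027e-04]), 'tool_pos': array([0.1921873 , 0.59399248, 0.20610973]), 'eef_rot': array([ 1.55699411e-01,  9.87804052e-01, -9.18708296e-04, -5.75963866e-05]), 'contact_force': array([ 0.64981997, -0.5084624 ,  1.16003136]), 'moment': array([ 0.02827878,  0.06540718, -0.0004386 ]), 'opening': 0.9991159305059251}
top {'fx': 433.51946116300013, 'fy': 433.51946116300013, 'cx': 255.7360334113922, 'cy': 188.2803468140697, 'origin': array([0.48975035, 0.02200936, 1.0230947 ]), 'rotation': array([-0.01322335,  0.03159769,  0.71607095, -0.69718657])}
rot shapeTraceback (most recent call last):
  File "<stdin>", line 10, in <module>
  File "h.py", line 6, in ray
    d=R@d; o=np.array(s['origin']); return o+d*(z-o[2])/d[2]
      ~^~
ValueError: matmul: Input operand 1 has a mismatch in its core dimension 0, with gufunc signature (n?,k),(k,m?)->(n?,m?) (size 3 is different from 4)
```

```bash
sed -i "s/R=np.array(s\['rotation'\]);/R=Rotation.from_quat(s['rotation']).as_matrix()/; 1a from scipy.spatial.transform import Rotation" h.py
python3 - <<'E'
from h import *
for n in ['top','scene']:
    s=r.snapshot(n); cv2.imwrite(f'pics/{n}0.png',s['img'][...,::-1])
    print(n,{k:v for k,v in s.items() if k!='img'})
    for l in ['pot_red','pot_blue','pot_yellow','pot_green','stand_red','stand_blue','stand_yellow','stand_green','stand_grey','amber_bottle']:
        for p in r.spot_point(l,n)[:3]:
            z=0.01 if 'pot' in l else 0.0
            print(l,np.round(p['location'],1),round(p['confidence'],2),np.round(ray(s,*p['location'],z),3))
E
```

```text
top {'fx': 433.51946116300013, 'fy': 433.51946116300013, 'cx': 255.7360334113922, 'cy': 188.2803468140697, 'origin': array([0.48975035, 0.02200936, 1.0230947 ]), 'rotation': array([-0.01322335,  0.03159769,  0.71607095, -0.69718657])}
pot_red [166.6 360. ] 0.9 [ 0.599 -0.253  0.01 ]
pot_blue [149.8 245.5] 0.88 [0.645 0.016 0.01 ]
pot_yellow [228.1 291.2] 0.94 [ 0.459 -0.085  0.01 ]
pot_green [248.6 197.3] 0.73 [0.417 0.134 0.01 ]
stand_red [249.2 200.7] 0.79 [0.415 0.127 0.   ]
stand_blue [230.9 296.2] 0.68 [ 0.451 -0.098  0.   ]
stand_blue [163.5 360.4] 0.19 [ 0.607 -0.257  0.   ]
stand_blue [147.4 248.1] 0.17 [0.652 0.01  0.   ]
stand_yellow [ 92.9 194.9] 0.86 [0.787 0.134 0.   ]
stand_yellow [145. 246.] 0.75 [0.658 0.015 0.   ]
stand_yellow [291.1 341.1] 0.7 [ 0.308 -0.199  0.   ]
stand_green [163.7 359.7] 0.87 [ 0.607 -0.255  0.   ]
stand_green [201.  242.3] 0.52 [0.525 0.027 0.   ]
stand_green [167.5 360.4] 0.46 [ 0.598 -0.257  0.   ]
stand_grey [165.4 146.7] 0.72 [0.615 0.25  0.   ]
amber_bottle [198.9 243.2] 0.77 [0.53  0.025 0.   ]
scene {'fx': 354.701746255843, 'fy': 354.701
[... 210 characters left out ...]
 0.98 [ 0.597 -0.254  0.01 ]
pot_blue [225.  284.8] 0.91 [0.648 0.011 0.01 ]
pot_yellow [199.  198.8] 0.78 [ 0.456 -0.082  0.01 ]
pot_green [155.  249.8] 0.56 [0.418 0.113 0.01 ]
pot_green [284.3 168.6] 0.25 [ 0.599 -0.258  0.01 ]
stand_red [156.2 253.5] 0.59 [0.42  0.125 0.   ]
stand_blue [206.4 197.6] 0.58 [ 0.465 -0.094  0.   ]
stand_yellow [191.4 126.6] 0.74 [ 0.306 -0.193  0.   ]
stand_yellow [238.6 368.5] 0.71 [0.792 0.123 0.   ]
stand_yellow [228.5 283.4] 0.57 [0.648 0.008 0.   ]
stand_green [283.  169.8] 0.69 [ 0.592 -0.253  0.   ]
stand_grey [172.5 345.3] 0.56 [0.628 0.254 0.   ]
stand_grey [200.5 196.5] 0.24 [ 0.448 -0.085  0.   ]
amber_bottle [196.7 251.2] 0.57 [0.527 0.02  0.   ]
```

View pics/top0.png

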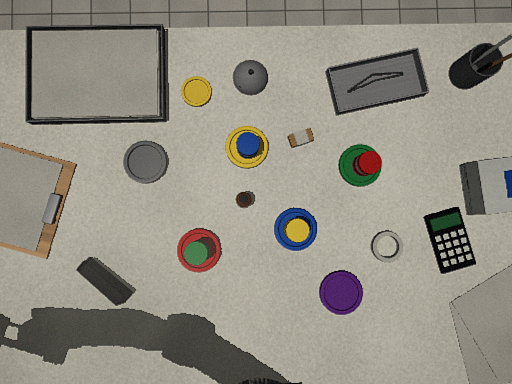

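View pics/scene0.png

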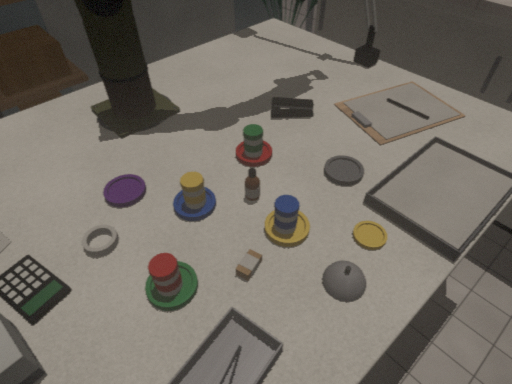

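Two swaps are needed: red↔green and blue↔yellow. The top view shows the red pot in the green stand at px (360,165), blue in yellow (247,147), yellow in blue (296,229), green in red (199,250), and the grey stand empty at (146,162). I'll ignore the small yellow disc at (196,91), the purple disc and the other clutter. Next I'll refine the positions by segmentation.

```bash
cat >> h.py <<'E'
HUE={'red':(172,8),'yellow':(20,35),'green':(50,85),'blue':(100,125)}
def mask(img,c):
    h=cv2.cvtColor(img,cv2.COLOR_RGB2HSV); H=h[...,0].astype(int); a,b=HUE[c]
    m=((H>=a)&(H<=b)) if a<b else ((H>=a)|(H<=b))
    return (m&(h[...,1]>110)&(h[...,2]>40)).astype(np.uint8)
def blobs(s,c,minarea=80):
    n,L,st,_=cv2.connectedComponentsWithStats(mask(s['img'],c))
    out=[]
    for i in range(1,n):
        if st[i,4]<minarea: continue
        p=np.argwhere(L==i)[:,::-1].astype(np.float32)
        (x,y),rad=cv2.minEnclosingCircle(p)
        out.append((x,y,rad,st[i,4]))
    return out
E
python3 - <<'E'
from h import *
s=r.snapshot('top')
for c in HUE:
    for x,y,rad,a in blobs(s,c):
        print(c,np.round([x,y,rad],1),a,'rim',np.round(ray(s,y,x,.014)[:2],3),'lid',np.round(ray(s,y,x,.078)[:2],3))
g=cv2.cvtColor(s['img'],cv2.COLOR_RGB2GRAY)[130:195,110:185]
print(np.array(cv2.HoughCircles(g,cv2.HOUGH_GRADIENT,1,30,param1=80,param2=12,minRadius=18,maxRadius=25))+[110,130,0])
x,y=146,161.5; print(ray(s,y,x,.014))
E
```

```text
red [367.  163.5  14.5] 505 rim [ 0.605 -0.269] lid [ 0.598 -0.251]
red [198.4 249.8  21.8] 873 rim [0.415 0.131] lid [0.42  0.124]
yellow [195.9  90.9  15.4] 729 rim [0.787 0.13 ] lid [0.768 0.123]
yellow [246.5 146.5  21.3] 910 rim [0.652 0.014] lid [0.642 0.014]
yellow [296.6 229.   12.6] 466 rim [ 0.456 -0.097] lid [ 0.458 -0.09 ]
green [360.  164.7  21. ] 775 rim [ 0.603 -0.252] lid [ 0.596 -0.235]
green [445.1 220.9  15.1] 352 rim [ 0.465 -0.448] lid [ 0.467 -0.418]
green [193.  251.5  10.7] 88 rim [0.411 0.143] lid [0.416 0.136]
blue [247.  144.5  12.7] 428 rim [0.657 0.013] lid [0.646 0.013]
blue [509.4 183.5  13.6] 149 rim [ 0.549 -0.606] lid [ 0.546 -0.567]
blue [295.5 228.5  21.3] 889 rim [ 0.457 -0.095] lid [ 0.459 -0.087]
[[[145.5        161.5         21.60000038]]]
[0.62252566 0.24857449 0.014     ]
```

```bash
python3 -m jog '[{"translation":[0,0,0],"twist":-1,"claw":100},{"translation":[0,0,0],"twist":-1,"claw":100},{"translation":[0,0,0],"twist":-1,"claw":100},{"translation":[-0.4,-0.83,0.1],"twist":0,"claw":100},{"translation":[-0.4,-0.83,0.1],"twist":0,"claw":100},{"translation":[-0.4,-0.83,0.1],"twist":0,"claw":100},{"translation":[-0.4,-0.83,0.1],"twist":0,"claw":100},{"translation":[-0.4,-0.83,0.1],"twist":0,"claw":100},{"translation":[-0.4,-0.83,0.1],"twist":0,"claw":100},{"translation":[-0.4,-0.83,0.1],"twist":0,"claw":100},{"translation":[-0.4,-0.83,0.1],"twist":0,"claw":100},{"translation":[-0.4,-0.83,0.1],"twist":0,"claw":100},{"translation":[-0.4,-0.83,0.1],"twist":0,"claw":100},{"translation":[-0.4,-0.83,0.1],"twist":0,"claw":100},{"translation":[-0.4,-0.83,0.1],"twist":0,"claw":100},{"translation":[-0.4,-0.83,0.1],"twist":0,"claw":100},{"translation":[-0.4,-0.83,0.1],"twist":0,"claw":100},{"translation":[0,0,0],"twist":0,"claw":100}]' 20
cat >> h.py <<'E'
import json
def go(x,y,z):
    st=r.get_state(); R=Rotation.from_quat(st['eef_rot'])
    d=R.inv().apply(np.array([x,y,z])-st['tool_pos'])/.04
    yaw=np.degrees(np.arctan2(R.as_matrix()[1,0],-R.as_matrix()[0,0]))
    print('t',round(st['clock'],2),'pos',np.round(st['tool_pos'],4),'yaw',round(yaw,1),'open',round(st['opening'],3),'F',np.round(st['contact_force'],1),'units',np.round(d,2))
E
python3 - <<'E'
from h import *
s0=r.get_state()
s=r.snapshot('wrist'); cv2.imwrite('pics/w1.png',s['img'][...,::-1])
go(.415,.128,.045)
T=np.array(s['T_tool_cam']); Rt=Rotation.from_quat(s0['eef_rot']).as_matrix()
M=Rt@T[:3,:3]; o=s0['tool_pos']+Rt@T[:3,3]
w=dict(s); w['origin']=o; w['rotation']=Rotation.from_matrix(M).as_quat()
for l in ['pot_green','stand_red']:
    for p in r.spot_point(l,'wrist')[:2]: print(l,p, ray(w,*p['location'],.01 if 'pot' in l else 0))
for c in ['green','red']:
    for x,y,rad,a in blobs(w,c): print(c,x,y,rad,a,'lid',ray(w,y,x,.078)[:2],'rim',ray(w,y,x,.014)[:2])
E
```

```text
clock: 2.75
tool_pos: [0.4194, 0.1216, 0.1502]
eef_rot: [0.006, 1.0, -0.003, -0.0]
contact_force: [-0.0, -0.1, -0.2]
opening: 1.002
t 2.8 pos [0.4184 0.1257 0.1505] yaw 0.4 open 1.001 F [-0.6  0.9 -0.1] units [0.08 0.06 2.64]
pot_green {'location': [165.9, 262.9], 'confidence': 0.86} [0.40942281 0.12852317 0.01      ]
green 262.5 180.9375 32.25306701660156 2665 lid [0.40776274 0.12677834] rim [0.42579022 0.127914  ]
red 262.77288818359375 167.19857788085938 44.8092155456543 3239 lid [0.39517336 0.12708388] rim [0.40998375 0.12829762]
```

View pics/w1.png

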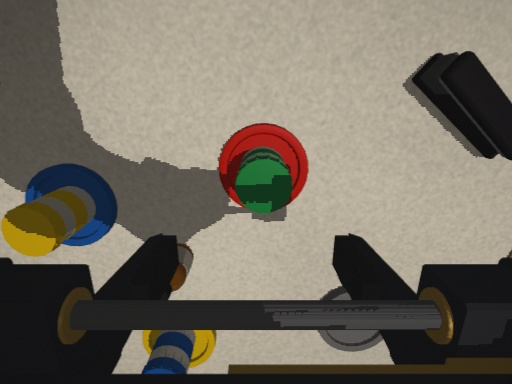

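The wrist view shows the green pot at px (263,183), centred between the jaws, in the red stand at (263,167). The wrist estimate (~.411,.127) and the top estimate (~.415,.129) agree to 4 mm, so I'll descend and grip.

```bash
python3 -m jog '[{"translation":[0.15,0.04,0.5],"twist":0,"claw":100},{"translation":[0,0,0.6],"twist":0,"claw":100},{"translation":[0,0,0.6],"twist":0,"claw":100},{"translation":[0,0,0.5],"twist":0,"claw":100},{"translation":[0,0,0.3],"twist":0,"claw":100},{"translation":[0,0,0.15],"twist":0,"claw":100},{"translation":[0,0,0],"twist":0,"claw":100},{"translation":[0,0,0],"twist":0,"claw":0},{"translation":[0,0,0],"twist":0,"claw":0},{"translation":[0,0,0],"twist":0,"claw":0},{"translation":[0,0,0],"twist":0,"claw":0},{"translation":[0,0,0],"twist":0,"claw":0},{"translation":[0,0,0],"twist":0,"claw":0},{"translation":[0,0,0],"twist":0,"claw":0},{"translation":[0,0,0],"twist":0,"claw":0}]' 20
```

```text
clock: 4.15
tool_pos: [0.4111, 0.1315, 0.0452]
eef_rot: [-0.0, 1.0, -0.0, 0.0]
contact_force: [0.3, -1.2, 5.0]
opening: 0.556
```

```bash
python3 -m jog '[{"translation":[0,0,-0.3],"twist":0,"claw":0},{"translation":[0,0,-0.6],"twist":0,"claw":0},{"translation":[0,0,-0.8],"twist":0,"claw":0},{"translation":[0,0,-0.8],"twist":0,"claw":0},{"translation":[-0.4,0.2,-0.1],"twist":0,"claw":0},{"translation":[-0.6,0.34,0],"twist":0,"claw":0},{"translation":[-0.7,0.4,0],"twist":0,"claw":0},{"translation":[-0.7,0.4,0],"twist":0,"claw":0},{"translation":[-0.7,0.4,0],"twist":0,"claw":0},{"translation":[-0.7,0.4,0],"twist":0,"claw":0},{"translation":[-0.7,0.4,0],"twist":0,"claw":0},{"translation":[-0.5,0.3,0],"twist":0,"claw":0},{"translation":[-0.25,0.14,0],"twist":0,"claw":0},{"translation":[0,0,0],"twist":0,"claw":0},{"translation":[0,0,0],"twist":0,"claw":0}]'
python3 - <<'E'
from h import *
go(.622,.249,.047)
for n in ['top']:
    s=r.snapshot(n); im=s['img']; cv2.imwrite('pics/t1.png',cv2.resize(im[100:300,80:420],None,fx=2,fy=2)[...,::-1])
go(.622,.249,.047);go(.622,.249,.047)
E
```

```text
clock: 5.4
tool_pos: [0.6199, 0.251, 0.148]
eef_rot: [-0.001, 1.0, -0.0, -0.001]
contact_force: [0.7, 0.1, -1.0]
opening: 0.553
t 5.4 pos [0.6199 0.251  0.148 ] yaw -0.1 open 0.553 F [ 0.7  0.1 -1. ] units [-0.06 -0.05  2.52]
t 5.45 pos [0.6194 0.2505 0.1482] yaw -0.1 open 0.555 F [ 0.1 -0.6 -0.2] units [-0.07 -0.03  2.53]
t 5.45 pos [0.6194 0.2505 0.1482] yaw -0.1 open 0.555 F [ 0.1 -0.6 -0.2] units [-0.07 -0.03  2.53]
```

View pics/t1.png

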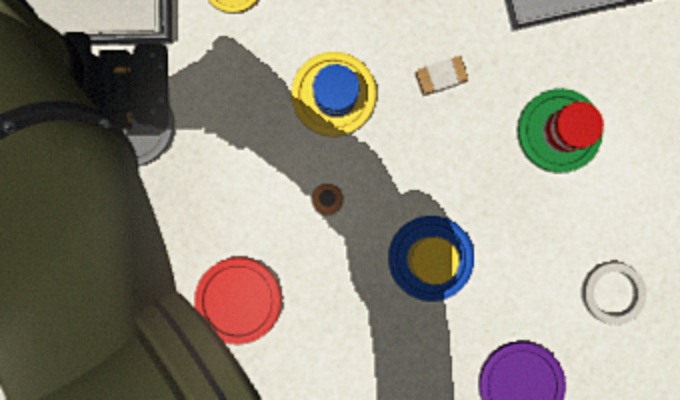

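The crop shows the red stand empty and the gripper over the grey stand. Lowering, releasing and lifting.

```bash
python3 -m jog '[{"translation":[-0.06,-0.04,0.5],"twist":0,"claw":0},{"translation":[0,0,0.7],"twist":0,"claw":0},{"translation":[0,0,0.7],"twist":0,"claw":0},{"translation":[0,0,0.4],"twist":0,"claw":0},{"translation":[0,0,0.15],"twist":0,"claw":0},{"translation":[0,0,0.08],"twist":0,"claw":0},{"translation":[0,0,0.03],"twist":0,"claw":0},{"translation":[0,0,0],"twist":0,"claw":0},{"translation":[0,0,0],"twist":0,"claw":0}]'
python3 - <<'E'
from h import *
go(.622,.249,.045)
E
```

```text
clock: 6.2
tool_pos: [0.624, 0.2501, 0.048]
eef_rot: [-0.001, 1.0, 0.001, 0.001]
contact_force: [0.7, -1.4, -0.5]
opening: 0.555
t 6.2 pos [0.624  0.2501 0.048 ] yaw -0.1 open 0.555 F [ 0.7 -1.4 -0.5] units [ 0.05 -0.03  0.07]
```

```bash
python3 -m jog '[{"translation":[0,0,0.06],"twist":0,"claw":0},{"translation":[0,0,0],"twist":0,"claw":0},{"translation":[0,0,0],"twist":0,"claw":100},{"translation":[0,0,0],"twist":0,"claw":100},{"translation":[0,0,0],"twist":0,"claw":100},{"translation":[0,0,0],"twist":0,"claw":100},{"translation":[0,0,0],"twist":0,"claw":100},{"translation":[0,0,-0.3],"twist":0,"claw":100},{"translation":[0,0,-0.6],"twist":0,"claw":100},{"translation":[0,0,-0.8],"twist":0,"claw":100},{"translation":[0,0,-0.8],"twist":0,"claw":100},{"translation":[0,0,-0.1],"twist":0,"claw":100}]'
python3 -m jog '[{"translation":[0.05,-0.5,0],"twist":0,"claw":100},{"translation":[0.05,-0.9,0],"twist":0,"claw":100},{"translation":[0.05,-0.9,0],"twist":0,"claw":100},{"translation":[0.05,-0.9,0],"twist":0,"claw":100},{"translation":[0.05,-0.9,0],"twist":0,"claw":100},{"translation":[0.05,-0.9,0],"twist":0,"claw":100},{"translation":[0.05,-0.9,0],"twist":0,"claw":100},{"translation":[0.05,-0.9,0],"twist":0,"claw":100},{"translation":[0.05,-0.9,0],"twist":0,"claw":100},{"translation":[0.05,-0.9,0],"twist":0,"claw":100},{"translation":[0.05,-0.9,0],"twist":0,"claw":100},{"translation":[0.05,-0.9,0],"twist":0,"claw":100},{"translation":[0,-0.9,0],"twist":0,"claw":100},{"translation":[0,-0.9,0],"twist":0,"claw":100},{"translation":[0,-0.4,0],"twist":0,"claw":100},{"translation":[0,0,0],"twist":0,"claw":100},{"translation":[0,0,0],"twist":0,"claw":100}]'
cat >> h.py <<'E'
def wrist(name,cols):
    s0=r.get_state(); s=r.snapshot('wrist'); cv2.imwrite(f'pics/{name}.png',s['img'][...,::-1])
    T=np.array(s['T_tool_cam']); Rt=Rotation.from_quat(s0['eef_rot']).as_matrix()
    s['origin']=s0['tool_pos']+Rt@T[:3,3]; s['rotation']=Rotation.from_matrix(Rt@T[:3,:3]).as_quat()
    for c in cols:
        for x,y,rad,a in blobs(s,c,300): print(c,np.round([x,y,rad]),a,'lid',np.round(ray(s,y,x,.078)[:2],3),'rim',np.round(ray(s,y,x,.014)[:2],3))
        for l in ['pot_'+c,'stand_'+c]:
            for p in r.spot_point(l,'wrist')[:2]: print(l,np.round(p['location']),round(p['confidence'],2),np.round(ray(s,*p['location'],.01 if 'pot' in l else 0)[:2],3))
E
python3 - <<'E'
from h import *
go(.600,-.253,.045)
s=r.snapshot('top'); im=s['img']; cv2.imwrite('pics/t2.png',cv2.resize(im[100:300,80:420],None,fx=2,fy=2)[...,::-1])
wrist('w2',['red','green'])
go(.600,-.253,.045)
E
```

```text
clock: 7.2
tool_pos: [0.6266, 0.252, 0.1552]
eef_rot: [-0.0, 1.0, 0.003, 0.005]
contact_force: [0.9, 0.3, 0.3]
opening: 1.0
clock: 8.62
tool_pos: [0.5996, -0.2551, 0.1483]
eef_rot: [0.0, 1.0, 0.0, 0.0]
contact_force: [0.1, 0.4, -0.8]
opening: 1.0
t 8.62 pos [ 0.5996 -0.2551  0.1483] yaw 0.1 open 1.0 F [ 0.1  0.4 -0.8] units [-0.01  0.05  2.58]
red [251. 188.  33.] 2778 lid [ 0.595 -0.258] rim [ 0.614 -0.259]
pot_red [178. 250.] 0.84 [ 0.603 -0.26 ]
pot_red [214. 474.] 0.6 [0.648 0.005]
green [50. 37. 40.] 2453 lid [ 0.474 -0.411] rim [ 0.462 -0.451]
green [254. 175.  44.] 3003 lid [ 0.583 -0.255] rim [ 0.599 -0.255]
t 8.92 pos [ 0.6003 -0.2525  0.1483] yaw -0.2 open 0.997 F [0.2 0.4 0.1] units [ 0.01 -0.02  2.58]
```

View pics/t2.png

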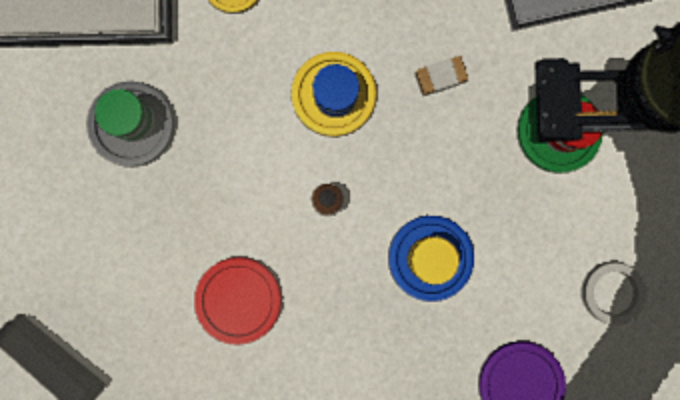

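The green pot stands in the grey stand at px (119,112), and the gripper is over the red pot. Picking up red.

```bash
python3 -m jog '[{"translation":[0.03,-0.05,0.5],"twist":0,"claw":100},{"translation":[0,0,0.6],"twist":0,"claw":100},{"translation":[0,0,0.6],"twist":0,"claw":100},{"translation":[0,0,0.5],"twist":0,"claw":100},{"translation":[0,0,0.3],"twist":0,"claw":100},{"translation":[0,0,0.08],"twist":0,"claw":100},{"translation":[0,0,0],"twist":0,"claw":100},{"translation":[0,0,0],"twist":0,"claw":0},{"translation":[0,0,0],"twist":0,"claw":0},{"translation":[0,0,0],"twist":0,"claw":0},{"translation":[0,0,0],"twist":0,"claw":0},{"translation":[0,0,0],"twist":0,"claw":0},{"translation":[0,0,0],"twist":0,"claw":0},{"translation":[0,0,0],"twist":0,"claw":0}]' 20
python3 - <<'E'
from h import *
go(.414,.130,.15)
s=r.snapshot('top')
for c in ['green','red']: 
    for x,y,rad,a in blobs(s,c): print(c,np.round([x,y,rad]),a,'lid',np.round(ray(s,y,x,.078)[:2],3),'rim',np.round(ray(s,y,x,.014)[:2],3))
go(.414,.130,.15)
E
```

```text
clock: 10.08
tool_pos: [0.5989, -0.2566, 0.0452]
eef_rot: [-0.001, 1.0, -0.0, 0.0]
contact_force: [-0.0, -1.1, 1.3]
opening: 0.551
t 10.08 pos [ 0.5989 -0.2566  0.0452] yaw -0.1 open 0.551 F [-0.  -1.1  1.3] units [ 4.61  9.67 -2.62]
green [139. 156.  12.] 417 lid [0.627 0.249] rim [0.636 0.265]
green [360. 174.  18.] 294 lid [ 0.574 -0.235] rim [ 0.58  -0.252]
green [444. 222.  14.] 301 lid [ 0.464 -0.414] rim [ 0.463 -0.444]
red [198. 250.  22.] 1467 lid [0.419 0.124] rim [0.415 0.131]
t 10.13 pos [ 0.5989 -0.2566  0.0452] yaw -0.1 open 0.557 F [-0.1 -1.   2.1] units [ 4.61  9.67 -2.62]
```

```bash
python3 -m jog '[{"translation":[0,0,-0.3],"twist":0,"claw":0},{"translation":[0,0,-0.6],"twist":0,"claw":0},{"translation":[0,0,-0.8],"twist":0,"claw":0},{"translation":[0,0,-0.8],"twist":0,"claw":0},{"translation":[0.2,0.4,-0.2],"twist":0,"claw":0},{"translation":[0.4,0.8,0],"twist":0,"claw":0},{"translation":[0.4,0.86,0],"twist":0,"claw":0},{"translation":[0.4,0.86,0],"twist":0,"claw":0},{"translation":[0.4,0.86,0],"twist":0,"claw":0},{"translation":[0.4,0.86,0],"twist":0,"claw":0},{"translation":[0.4,0.86,0],"twist":0,"claw":0},{"translation":[0.4,0.86,0],"twist":0,"claw":0},{"translation":[0.4,0.86,0],"twist":0,"claw":0},{"translation":[0.4,0.86,0],"twist":0,"claw":0},{"translation":[0.4,0.8,0],"twist":0,"claw":0},{"translation":[0.3,0.5,0],"twist":0,"claw":0},{"translation":[0.1,0.3,0],"twist":0,"claw":0},{"translation":[0,0,0],"twist":0,"claw":0},{"translation":[0,0,0],"twist":0,"claw":0}]'
python3 - <<'E'
from h import *
go(.414,.130,.045)
wrist('w3',['red'])
go(.414,.130,.045)
E
```

```text
clock: 11.72
tool_pos: [0.4143, 0.1309, 0.1534]
eef_rot: [-0.002, 1.0, -0.0, 0.0]
contact_force: [0.6, -0.9, -0.9]
opening: 0.555
t 11.72 pos [0.4143 0.1309 0.1534] yaw -0.2 open 0.555 F [ 0.6 -0.9 -0.9] units [ 0.01 -0.02  2.71]
red [252. 177.  50.] 5055 lid [0.4   0.127] rim [0.418 0.127]
red [255. 250.  47.] 6556 lid [0.474 0.13 ] rim [0.51 0.13]
pot_red [209. 254.] 0.74 [0.458 0.128]
stand_red [170. 253.] 0.7 [0.412 0.128]
stand_red [206.  65.] 0.45 [ 0.459 -0.102]
t 11.87 pos [0.4148 0.1291 0.153 ] yaw 0.1 open 0.555 F [-0.1  0.8 -1.5] units [0.02 0.03 2.7 ]
```

View pics/w3.png

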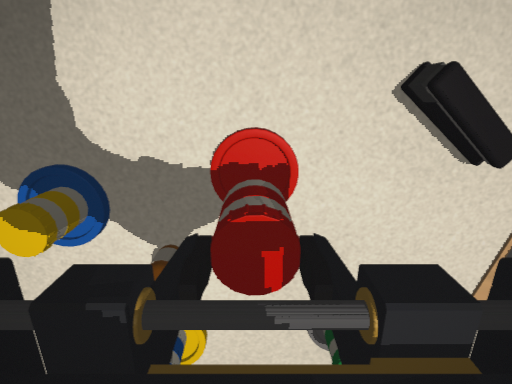

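The red pot is held upright at px (255,235) above the red stand at (255,170). Lowering.

```bash
python3 -m jog '[{"translation":[0,0,0.5],"twist":0,"claw":0},{"translation":[0,0,0.7],"twist":0,"claw":0},{"translation":[0,0,0.7],"twist":0,"claw":0},{"translation":[0,0,0.5],"twist":0,"claw":0},{"translation":[0,0,0.15],"twist":0,"claw":0},{"translation":[0,0,0.08],"twist":0,"claw":0},{"translation":[0,0,0.05],"twist":0,"claw":0},{"translation":[0,0,0],"twist":0,"claw":0},{"translation":[0,0,0],"twist":0,"claw":0}]'
python3 - <<'E'
from h import *
go(.414,.13,.045)
E
```

```text
clock: 12.62
tool_pos: [0.4149, 0.1306, 0.0466]
eef_rot: [-0.0, 1.0, 0.0, 0.001]
contact_force: [1.0, -0.9, -1.4]
opening: 0.556
t 12.62 pos [0.4149 0.1306 0.0466] yaw -0.0 open 0.556 F [ 1.  -0.9 -1.4] units [ 0.02 -0.01  0.04]
```

```bash
python3 -m jog '[{"translation":[0,0,0.04],"twist":0,"claw":0},{"translation":[0,0,0],"twist":0,"claw":0},{"translation":[0,0,0],"twist":0,"claw":100},{"translation":[0,0,0],"twist":0,"claw":100},{"translation":[0,0,0],"twist":0,"claw":100},{"translation":[0,0,0],"twist":0,"claw":100},{"translation":[0,0,0],"twist":0,"claw":100},{"translation":[0,0,-0.3],"twist":0,"claw":100},{"translation":[0,0,-0.6],"twist":0,"claw":100},{"translation":[0,0,-0.8],"twist":0,"claw":100},{"translation":[0,0,-0.8],"twist":0,"claw":100},{"translation":[0,0,-0.1],"twist":0,"claw":100}]'
python3 -m jog '[{"translation":[-0.4,0.2,0],"twist":0,"claw":100},{"translation":[-0.7,0.4,0],"twist":0,"claw":100},{"translation":[-0.8,0.45,0],"twist":0,"claw":100},{"translation":[-0.8,0.45,0],"twist":0,"claw":100},{"translation":[-0.8,0.45,0],"twist":0,"claw":100},{"translation":[-0.8,0.45,0],"twist":0,"claw":100},{"translation":[-0.6,0.37,0],"twist":0,"claw":100},{"translation":[-0.4,0.2,0],"twist":0,"claw":100},{"translation":[0,0,0],"twist":0,"claw":100},{"translation":[0,0,0],"twist":0,"claw":100}]'
python3 - <<'E'
from h import *
go(.626,.249,.045)
wrist('w4',['green'])
go(.626,.249,.045)
E
```

```text
clock: 13.62
tool_pos: [0.4161, 0.1315, 0.1519]
eef_rot: [-0.0, 1.0, 0.001, 0.003]
contact_force: [0.5, 0.7, 0.5]
opening: 0.995
clock: 14.45
tool_pos: [0.6253, 0.2496, 0.1466]
eef_rot: [-0.001, 1.0, -0.001, -0.001]
contact_force: [-0.4, -0.7, 1.4]
opening: 0.999
t 14.45 pos [0.6253 0.2496 0.1466] yaw -0.1 open 0.999 F [-0.4 -0.7  1.4] units [-0.02 -0.01  2.54]
green [253. 193.  29.] 2581 lid [0.623 0.246] rim [0.644 0.246]
pot_green [174. 250.] 0.83 [0.623 0.243]
pot_green [78. 40.] 0.51 [0.524 0.031]
t 14.6 pos [0.6245 0.2486 0.1476] yaw -0.1 open 1.005 F [-0.4  0.6  0.2] units [-0.04  0.01  2.56]
```

```bash
python3 -m jog '[{"translation":[0,0,0.5],"twist":0,"claw":100},{"translation":[0,0,0.6],"twist":0,"claw":100},{"translation":[0,0,0.6],"twist":0,"claw":100},{"translation":[0,0,0.5],"twist":0,"claw":100},{"translation":[0,0,0.25],"twist":0,"claw":100},{"translation":[0,0,0.1],"twist":0,"claw":100},{"translation":[0,0,0],"twist":0,"claw":100},{"translation":[0,0,0],"twist":0,"claw":0},{"translation":[0,0,0],"twist":0,"claw":0},{"translation":[0,0,0],"twist":0,"claw":0},{"translation":[0,0,0],"twist":0,"claw":0},{"translation":[0,0,0],"twist":0,"claw":0},{"translation":[0,0,0],"twist":0,"claw":0},{"translation":[0,0,0],"twist":0,"claw":0},{"translation":[0,0,-0.3],"twist":0,"claw":0},{"translation":[0,0,-0.6],"twist":0,"claw":0},{"translation":[0,0,-0.8],"twist":0,"claw":0},{"translation":[0,0,-0.8],"twist":0,"claw":0},{"translation":[0,0,-0.2],"twist":0,"claw":0},{"translation":[0,0,0],"twist":0,"claw":0}]' 20
python3 - <<'E'
from h import *
go(.602,-.253,.153)
E
```

```text
clock: 16.27
tool_pos: [0.6279, 0.2511, 0.158]
eef_rot: [-0.001, 1.0, 0.002, 0.003]
contact_force: [0.6, 0.5, -0.6]
opening: 0.556
t 16.27 pos [0.6279 0.2511 0.158 ] yaw -0.1 open 0.556 F [ 0.6  0.5 -0.6] units [  0.66 -12.6    0.08]
```

```bash
python3 -m jog '[{"translation":[0.05,-0.4,0],"twist":0,"claw":0},{"translation":[0.05,-0.8,0],"twist":0,"claw":0},{"translation":[0.05,-0.9,0],"twist":0,"claw":0},{"translation":[0.05,-0.9,0],"twist":0,"claw":0},{"translation":[0.05,-0.9,0],"twist":0,"claw":0},{"translation":[0.05,-0.9,0],"twist":0,"claw":0},{"translation":[0.05,-0.9,0],"twist":0,"claw":0},{"translation":[0.05,-0.9,0],"twist":0,"claw":0},{"translation":[0.05,-0.9,0],"twist":0,"claw":0},{"translation":[0.05,-0.9,0],"twist":0,"claw":0},{"translation":[0.05,-0.9,0],"twist":0,"claw":0},{"translation":[0.05,-0.9,0],"twist":0,"claw":0},{"translation":[0,-0.9,0],"twist":0,"claw":0},{"translation":[0,-0.8,0],"twist":0,"claw":0},{"translation":[0,-0.4,0],"twist":0,"claw":0},{"translation":[0,-0.2,0],"twist":0,"claw":0},{"translation":[0,0,0],"twist":0,"claw":0},{"translation":[0,0,0],"twist":0,"claw":0}]'
python3 - <<'E'
from h import *
go(.602,-.253,.045)
wrist('w5',['green'])
go(.602,-.253,.045)
E
```

```text
clock: 17.77
tool_pos: [0.6023, -0.2485, 0.1532]
eef_rot: [-0.001, 1.0, 0.001, -0.001]
contact_force: [0.0, 0.8, -0.3]
opening: 0.555
t 17.77 pos [ 0.6023 -0.2485  0.1532] yaw -0.1 open 0.555 F [ 0.   0.8 -0.3] units [ 0.   -0.12  2.7 ]
green [49. 36. 39.] 2380 lid [ 0.474 -0.41 ] rim [ 0.462 -0.451]
green [250. 176.  47.] 4609 lid [ 0.587 -0.255] rim [ 0.604 -0.256]
green [255. 246.  47.] 6439 lid [ 0.657 -0.249] rim [ 0.692 -0.249]
pot_green [207. 251.] 0.95 [ 0.642 -0.254]
stand_green [171. 248.] 0.57 [ 0.601 -0.258]
t 17.92 pos [ 0.6031 -0.2474  0.154 ] yaw -0.3 open 0.555 F [ 0.2 -0.3 -0.6] units [ 0.03 -0.14  2.73]
```

View pics/w5.png

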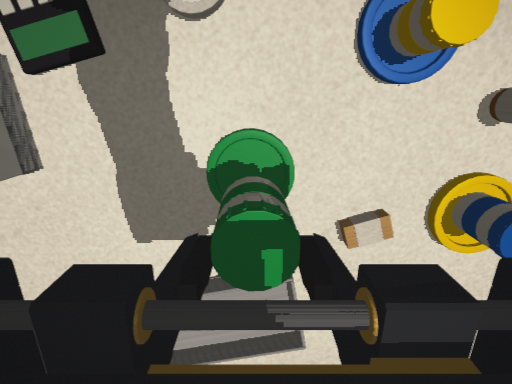

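The green pot is upright at px (255,235) and the green stand at (250,170) sits slightly to −y. I'll correct by −6 mm and lower.

```bash
python3 -m jog '[{"translation":[0,-0.15,0.5],"twist":0,"claw":0},{"translation":[0,0,0.7],"twist":0,"claw":0},{"translation":[0,0,0.7],"twist":0,"claw":0},{"translation":[0,0,0.5],"twist":0,"claw":0},{"translation":[0,0,0.15],"twist":0,"claw":0},{"translation":[0,0,0.08],"twist":0,"claw":0},{"translation":[0,0,0.05],"twist":0,"claw":0},{"translation":[0,0,0],"twist":0,"claw":0},{"translation":[0,0,0],"twist":0,"claw":0}]'
python3 - <<'E'
from h import *
go(.602,-.253,.045)
E
```

```text
clock: 18.67
tool_pos: [0.6038, -0.2563, 0.0483]
eef_rot: [-0.001, 1.0, -0.0, 0.001]
contact_force: [-0.8, -0.0, -0.8]
opening: 0.559
t 18.67 pos [ 0.6038 -0.2563  0.0483] yaw -0.1 open 0.559 F [-0.8 -0.  -0.8] units [0.05 0.08 0.08]
```

```bash
python3 -m jog '[{"translation":[0,0,0.06],"twist":0,"claw":0},{"translation":[0,0,0],"twist":0,"claw":0},{"translation":[0,0,0],"twist":0,"claw":100},{"translation":[0,0,0],"twist":0,"claw":100},{"translation":[0,0,0],"twist":0,"claw":100},{"translation":[0,0,0],"twist":0,"claw":100},{"translation":[0,0,0],"twist":0,"claw":100},{"translation":[0,0,-0.3],"twist":0,"claw":100},{"translation":[0,0,-0.6],"twist":0,"claw":100},{"translation":[0,0,-0.8],"twist":0,"claw":100},{"translation":[0,0,-0.8],"twist":0,"claw":100},{"translation":[0,0,-0.1],"twist":0,"claw":100}]'
python3 -m jog '[{"translation":[-0.05,0.4,0],"twist":0,"claw":100},{"translation":[-0.15,0.8,0],"twist":0,"claw":100},{"translation":[-0.15,0.9,0],"twist":0,"claw":100},{"translation":[-0.15,0.9,0],"twist":0,"claw":100},{"translation":[-0.15,0.9,0],"twist":0,"claw":100},{"translation":[-0.15,0.9,0],"twist":0,"claw":100},{"translation":[-0.15,0.9,0],"twist":0,"claw":100},{"translation":[-0.1,0.7,0],"twist":0,"claw":100},{"translation":[0,0.3,0],"twist":0,"claw":100},{"translation":[0,0,0],"twist":0,"claw":100},{"translation":[0,0,0],"twist":0,"claw":100}]'
python3 - <<'E'
from h import *
go(.646,.014,.045)
wrist('w6',['blue','yellow'])
go(.646,.014,.045)
s=r.snapshot('top'); im=s['img']; cv2.imwrite('pics/t3.png',cv2.resize(im[100:300,80:420],None,fx=2,fy=2)[...,::-1])
E
```

```text
clock: 19.67
tool_pos: [0.6066, -0.2569, 0.1553]
eef_rot: [-0.001, 1.0, -0.001, 0.005]
contact_force: [-0.4, 0.9, 0.1]
opening: 0.998
clock: 20.58
tool_pos: [0.6441, 0.0102, 0.1486]
eef_rot: [-0.001, 1.0, -0.001, -0.0]
contact_force: [-0.4, -0.2, -0.3]
opening: 1.0
t 20.58 pos [0.6441 0.0102 0.1486] yaw -0.1 open 1.0 F [-0.4 -0.2 -0.3] units [-0.05  0.1   2.59]
blue [144.   1.  50.] 2612 lid [ 0.493 -0.074] rim [ 0.476 -0.095]
blue [256. 196.  29.] 2502 lid [0.646 0.01 ] rim [0.668 0.01 ]
pot_blue [181. 254.] 0.86 [0.651 0.008]
stand_blue [ 62. 268.] 0.36 [0.527 0.022]
yellow [258. 180.  44.] 3081 lid [0.631 0.011] rim [0.649 0.012]
yellow [338. 282.  22.] 763 lid [0.737 0.092] rim [0.782 0.113]
yellow [ 74. 315.  30.] 622 lid [ 0.778 -0.181] rim [ 0.834 -0.23 ]
yellow [436. 316.  30.] 628 lid [0.778 0.198] rim [0.834 0.247]
yellow [370. 365. 142.] 2297 lid [0.846 0.137] rim [0.919 0.17 ]
t 20.83 pos [0.6442 0.0088 0.1484] yaw 0.1 open 1.001 F [-0.4  0.4 -0.5] units [-0.05  0.13  2.58]
```

View pics/t3.png

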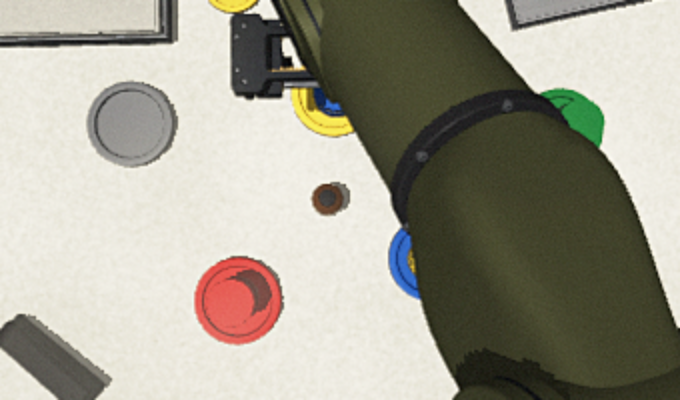

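Red sits in the red stand at px (235,302) and grey is empty again. The gripper is over blue; picking it up.

```bash
python3 -m jog '[{"translation":[-0.05,0.05,0.5],"twist":0,"claw":100},{"translation":[0,0,0.6],"twist":0,"claw":100},{"translation":[0,0,0.6],"twist":0,"claw":100},{"translation":[0,0,0.5],"twist":0,"claw":100},{"translation":[0,0,0.25],"twist":0,"claw":100},{"translation":[0,0,0.1],"twist":0,"claw":100},{"translation":[0,0,0],"twist":0,"claw":100},{"translation":[0,0,0],"twist":0,"claw":0},{"translation":[0,0,0],"twist":0,"claw":0},{"translation":[0,0,0],"twist":0,"claw":0},{"translation":[0,0,0],"twist":0,"claw":0},{"translation":[0,0,0],"twist":0,"claw":0},{"translation":[0,0,0],"twist":0,"claw":0},{"translation":[0,0,0],"twist":0,"claw":0},{"translation":[0,0,-0.3],"twist":0,"claw":0},{"translation":[0,0,-0.6],"twist":0,"claw":0},{"translation":[0,0,-0.8],"twist":0,"claw":0},{"translation":[0,0,-0.8],"twist":0,"claw":0},{"translation":[0,0,-0.1],"twist":0,"claw":0},{"translation":[0,0,0],"twist":0,"claw":0}]' 20
python3 -m jog '[{"translation":[0.05,0.4,0],"twist":0,"claw":0},{"translation":[0.05,0.7,0],"twist":0,"claw":0},{"translation":[0.1,0.9,0],"twist":0,"claw":0},{"translation":[0.1,0.9,0],"twist":0,"claw":0},{"translation":[0.1,0.9,0],"twist":0,"claw":0},{"translation":[0.1,0.9,0],"twist":0,"claw":0},{"translation":[0.1,0.8,0],"twist":0,"claw":0},{"translation":[0,0.4,0],"twist":0,"claw":0},{"translation":[0,0,0],"twist":0,"claw":0},{"translation":[0,0,0],"twist":0,"claw":0}]'
python3 - <<'E'
from h import *
go(.622,.249,.045)
wrist('w7',['grey'] if 'grey' in HUE else ['blue'])
print([np.round(p['location']) for p in r.spot_point('stand_grey','wrist')])
go(.622,.249,.045)
E
```

```text
clock: 22.55
tool_pos: [0.6481, 0.0143, 0.1536]
eef_rot: [-0.001, 1.0, 0.0, 0.003]
contact_force: [0.1, 0.6, -1.3]
opening: 0.55
clock: 23.38
tool_pos: [0.6214, 0.2491, 0.1493]
eef_rot: [-0.001, 1.0, -0.001, -0.001]
contact_force: [0.7, 0.0, -1.8]
opening: 0.551
t 23.38 pos [0.6214 0.2491 0.1493] yaw -0.2 open 0.551 F [ 0.7  0.  -1.8] units [-0.02  0.    2.61]
blue [251. 210.  34.] 603 lid [0.637 0.244] rim [0.662 0.243]
blue [254. 249.  46.] 6391 lid [0.678 0.247] rim [0.713 0.247]
pot_blue [213. 251.] 0.79 [0.668 0.243]
[]
t 23.58 pos [0.6227 0.2464 0.1501] yaw 0.1 open 0.553 F [ 1.2 -0.2 -0.8] units [0.02 0.07 2.63]
```

View pics/w7.png

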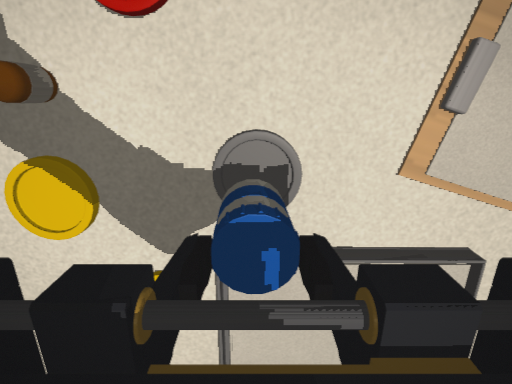

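Blue is upright at px (255,235) above the grey stand at (257,172), and the yellow stand is free. Lowering, then releasing.

```bash
python3 -m jog '[{"translation":[0,0.04,0.5],"twist":0,"claw":0},{"translation":[0,0,0.7],"twist":0,"claw":0},{"translation":[0,0,0.7],"twist":0,"claw":0},{"translation":[0,0,0.4],"twist":0,"claw":0},{"translation":[0,0,0.15],"twist":0,"claw":0},{"translation":[0,0,0.08],"twist":0,"claw":0},{"translation":[0,0,0.05],"twist":0,"claw":0},{"translation":[0,0,0],"twist":0,"claw":0},{"translation":[0,0,0],"twist":0,"claw":0}]'
python3 - <<'E'
from h import *
go(.622,.249,.045)
E
```

```text
clock: 24.33
tool_pos: [0.6229, 0.2516, 0.0486]
eef_rot: [-0.0, 1.0, 0.001, 0.001]
contact_force: [0.1, -0.0, -1.1]
opening: 0.551
t 24.33 pos [0.6229 0.2516 0.0486] yaw -0.1 open 0.551 F [ 0.1 -0.  -1.1] units [ 0.02 -0.06  0.09]
```

```bash
python3 -m jog '[{"translation":[0,0,0.07],"twist":0,"claw":0},{"translation":[0,0,0],"twist":0,"claw":0},{"translation":[0,0,0],"twist":0,"claw":100},{"translation":[0,0,0],"twist":0,"claw":100},{"translation":[0,0,0],"twist":0,"claw":100},{"translation":[0,0,0],"twist":0,"claw":100},{"translation":[0,0,0],"twist":0,"claw":100},{"translation":[0,0,-0.3],"twist":0,"claw":100},{"translation":[0,0,-0.6],"twist":0,"claw":100},{"translation":[0,0,-0.8],"twist":0,"claw":100},{"translation":[0,0,-0.8],"twist":0,"claw":100},{"translation":[0,0,-0.1],"twist":0,"claw":100}]'
python3 -m jog '[{"translation":[0.2,-0.4,0],"twist":0,"claw":100},{"translation":[0.38,-0.8,0],"twist":0,"claw":100},{"translation":[0.4,-0.8,0],"twist":0,"claw":100},{"translation":[0.4,-0.8,0],"twist":0,"claw":100},{"translation":[0.4,-0.8,0],"twist":0,"claw":100},{"translation":[0.4,-0.8,0],"twist":0,"claw":100},{"translation":[0.4,-0.8,0],"twist":0,"claw":100},{"translation":[0.4,-0.8,0],"twist":0,"claw":100},{"translation":[0.4,-0.8,0],"twist":0,"claw":100},{"translation":[0.4,-0.8,0],"twist":0,"claw":100},{"translation":[0.25,-0.6,0],"twist":0,"claw":100},{"translation":[0.1,-0.25,0],"twist":0,"claw":100},{"translation":[0,0,0],"twist":0,"claw":100},{"translation":[0,0,0],"twist":0,"claw":100}]'
python3 - <<'E'
from h import *
go(.458,-.088,.045)
wrist('w8',['blue','yellow'])
go(.458,-.088,.045)
E
```

```text
clock: 25.33
tool_pos: [0.6254, 0.2536, 0.1556]
eef_rot: [-0.0, 1.0, 0.003, 0.005]
contact_force: [-0.1, 0.3, 0.1]
opening: 0.998
clock: 26.5
tool_pos: [0.4584, -0.086, 0.1489]
eef_rot: [-0.001, 1.0, 0.001, 0.001]
contact_force: [0.3, 0.3, 0.1]
opening: 1.004
t 26.5 pos [ 0.4584 -0.086   0.1489] yaw -0.1 open 1.004 F [0.3 0.3 0.1] units [ 0.01 -0.05  2.6 ]
blue [246. 171.  44.] 3100 lid [ 0.437 -0.095] rim [ 0.453 -0.097]
yellow [249. 185.  33.] 2829 lid [ 0.45  -0.092] rim [ 0.469 -0.094]
yellow [323. 298.  28.] 915 lid [ 0.572 -0.017] rim [0.623 0.001]
yellow [ 74. 316.  30.] 621 lid [ 0.593 -0.277] rim [ 0.649 -0.326]
yellow [436. 316.  29.] 622 lid [0.594 0.104] rim [0.65  0.153]
yellow [329. 330.  33.] 827 lid [ 0.613 -0.008] rim [0.674 0.013]
yellow [370. 366. 141.] 2321 lid [0.663 0.042] rim [0.737 0.076]
pot_yellow [172. 252.] 0.96 [ 0.455 -0.09 ]
stand_yellow [311. 323.] 0.97 [0.655 0.007]
stand_yellow [ 24. 145.] 0.73 [ 0.306 -0.197]
t 26.75 pos [ 0.4581 -0.0852  0.1486] yaw -0.2 open 1.002 F [-0.1 -0.  -0.7] units [ 0.01 -0.07  2.59]
```

```bash
python3 -m jog '[{"translation":[0.08,-0.1,0.5],"twist":0,"claw":100},{"translation":[0,0,0.6],"twist":0,"claw":100},{"translation":[0,0,0.6],"twist":0,"claw":100},{"translation":[0,0,0.5],"twist":0,"claw":100},{"translation":[0,0,0.25],"twist":0,"claw":100},{"translation":[0,0,0.1],"twist":0,"claw":100},{"translation":[0,0,0],"twist":0,"claw":100},{"translation":[0,0,0],"twist":0,"claw":0},{"translation":[0,0,0],"twist":0,"claw":0},{"translation":[0,0,0],"twist":0,"claw":0},{"translation":[0,0,0],"twist":0,"claw":0},{"translation":[0,0,0],"twist":0,"claw":0},{"translation":[0,0,0],"twist":0,"claw":0},{"translation":[0,0,0],"twist":0,"claw":0},{"translation":[0,0,-0.3],"twist":0,"claw":0},{"translation":[0,0,-0.6],"twist":0,"claw":0},{"translation":[0,0,-0.8],"twist":0,"claw":0},{"translation":[0,0,-0.8],"twist":0,"claw":0},{"translation":[0,0,-0.2],"twist":0,"claw":0},{"translation":[0,0,0],"twist":0,"claw":0}]' 20
python3 -m jog '[{"translation":[-0.3,0.18,0],"twist":0,"claw":0},{"translation":[-0.6,0.3,0],"twist":0,"claw":0},{"translation":[-0.8,0.4,0],"twist":0,"claw":0},{"translation":[-0.8,0.4,0],"twist":0,"claw":0},{"translation":[-0.8,0.4,0],"twist":0,"claw":0},{"translation":[-0.8,0.4,0],"twist":0,"claw":0},{"translation":[-0.5,0.3,0],"twist":0,"claw":0},{"translation":[-0.3,0.2,0],"twist":0,"claw":0},{"translation":[0,0,0],"twist":0,"claw":0},{"translation":[0,0,0],"twist":0,"claw":0}]'
python3 - <<'E'
from h import *
go(.651,.013,.045)
wrist('w9',['yellow'])
go(.651,.013,.045)
E
```

```text
clock: 28.42
tool_pos: [0.4555, -0.0912, 0.1563]
eef_rot: [-0.0, 1.0, -0.0, 0.002]
contact_force: [-0.7, 0.5, -2.1]
opening: 0.55
clock: 29.25
tool_pos: [0.6487, 0.0128, 0.1519]
eef_rot: [-0.001, 1.0, -0.0, -0.002]
contact_force: [-1.5, -0.6, -0.4]
opening: 0.556
t 29.25 pos [0.6487 0.0128 0.1519] yaw -0.1 open 0.556 F [-1.5 -0.6 -0.4] units [-0.07  0.01  2.67]
yellow [251. 180.  49.] 4781 lid [0.636 0.008] rim [0.654 0.007]
yellow [255. 248.  47.] 6471 lid [0.705 0.011] rim [0.74  0.011]
yellow [351. 264.  17.] 442 lid [0.722 0.107] rim [0.762 0.131]
yellow [144. 315.  29.] 492 lid [ 0.785 -0.107] rim [ 0.84  -0.137]
yellow [368. 315.  29.] 514 lid [0.785 0.131] rim [0.84  0.161]
yellow [314. 372. 167.] 3160 lid [0.865 0.079] rim [0.94  0.096]
pot_yellow [209. 252.] 0.75 [0.691 0.008]
stand_yellow [176. 254.] 0.93 [0.654 0.01 ]
stand_yellow [279. 342.] 0.76 [0.793 0.128]
t 29.4 pos [0.6483 0.0111 0.1534] yaw -0.0 open 0.552 F [ 0.2  0.3 -1. ] units [-0.07  0.05  2.71]
```

View pics/w9.png

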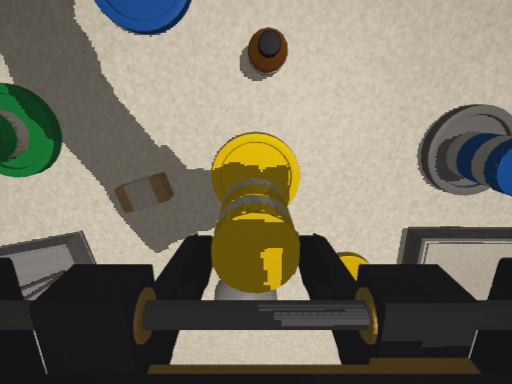

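Yellow is upright at px (255,235) above the larger yellow stand at (255,175), and blue stands in grey at right. Lowering with +2 mm in x.

```bash
python3 -m jog '[{"translation":[-0.06,0,0.5],"twist":0,"claw":0},{"translation":[0,0,0.7],"twist":0,"claw":0},{"translation":[0,0,0.7],"twist":0,"claw":0},{"translation":[0,0,0.5],"twist":0,"claw":0},{"translation":[0,0,0.15],"twist":0,"claw":0},{"translation":[0,0,0.08],"twist":0,"claw":0},{"translation":[0,0,0.04],"twist":0,"claw":0},{"translation":[0,0,0],"twist":0,"claw":0},{"translation":[0,0,0],"twist":0,"claw":0}]'
python3 - <<'E'
from h import *
go(.651,.013,.045)
E
```

```text
clock: 30.15
tool_pos: [0.6533, 0.0126, 0.0491]
eef_rot: [-0.001, 1.0, 0.0, 0.001]
contact_force: [-0.5, -1.1, -1.2]
opening: 0.555
t 30.15 pos [0.6533 0.0126 0.0491] yaw -0.1 open 0.555 F [-0.5 -1.1 -1.2] units [0.06 0.01 0.1 ]
```

Lower, release, lift, then go to blue in grey (.623,.25): about tx 0.75, ty 5.95.

```bash
python3 -m jog '[{"translation":[0,0,0.08],"twist":0,"claw":0},{"translation":[0,0,0],"twist":0,"claw":0},{"translation":[0,0,0],"twist":0,"claw":100},{"translation":[0,0,0],"twist":0,"claw":100},{"translation":[0,0,0],"twist":0,"claw":100},{"translation":[0,0,0],"twist":0,"claw":100},{"translation":[0,0,0],"twist":0,"claw":100},{"translation":[0,0,-0.3],"twist":0,"claw":100},{"translation":[0,0,-0.6],"twist":0,"claw":100},{"translation":[0,0,-0.8],"twist":0,"claw":100},{"translation":[0,0,-0.8],"twist":0,"claw":100},{"translation":[0,0,-0.1],"twist":0,"claw":100}]'
python3 -m jog '[{"translation":[0.05,0.4,0],"twist":0,"claw":100},{"translation":[0.1,0.7,0],"twist":0,"claw":100},{"translation":[0.1,0.9,0],"twist":0,"claw":100},{"translation":[0.1,0.9,0],"twist":0,"claw":100},{"translation":[0.1,0.9,0],"twist":0,"claw":100},{"translation":[0.1,0.9,0],"twist":0,"claw":100},{"translation":[0.1,0.8,0],"twist":0,"claw":100},{"translation":[0.1,0.4,0],"twist":0,"claw":100},{"translation":[0,0,0],"twist":0,"claw":100},{"translation":[0,0,0],"twist":0,"claw":100}]'
python3 - <<'E'
from h import *
go(.623,.25,.045)
wrist('w10',['blue'])
go(.623,.25,.045)
E
```

```text
clock: 31.15
tool_pos: [0.6561, 0.0136, 0.1553]
eef_rot: [-0.001, 1.0, 0.001, 0.005]
contact_force: [0.7, -0.4, 0.9]
opening: 0.997
clock: 31.98
tool_pos: [0.6215, 0.2493, 0.1487]
eef_rot: [-0.002, 1.0, -0.0, -0.0]
contact_force: [0.7, -1.5, -0.2]
opening: 0.996
t 31.98 pos [0.6215 0.2493 0.1487] yaw -0.2 open 0.996 F [ 0.7 -1.5 -0.2] units [-0.04  0.02  2.59]
blue [256. 195.  29.] 2529 lid [0.623 0.248] rim [0.644 0.249]
pot_blue [179. 253.] 0.86 [0.627 0.246]
t 32.13 pos [0.6229 0.2455 0.1484] yaw 0.1 open 0.998 F [-0.   0.5 -1.3] units [-0.    0.12  2.59]
```

```bash
python3 -m jog '[{"translation":[0,0,0.5],"twist":0,"claw":100},{"translation":[0,0,0.6],"twist":0,"claw":100},{"translation":[0,0,0.6],"twist":0,"claw":100},{"translation":[0,0,0.5],"twist":0,"claw":100},{"translation":[0,0,0.25],"twist":0,"claw":100},{"translation":[0,0,0.1],"twist":0,"claw":100},{"translation":[0,0,0],"twist":0,"claw":100},{"translation":[0,0,0],"twist":0,"claw":0},{"translation":[0,0,0],"twist":0,"claw":0},{"translation":[0,0,0],"twist":0,"claw":0},{"translation":[0,0,0],"twist":0,"claw":0},{"translation":[0,0,0],"twist":0,"claw":0},{"translation":[0,0,0],"twist":0,"claw":0},{"translation":[0,0,0],"twist":0,"claw":0},{"translation":[0,0,-0.3],"twist":0,"claw":0},{"translation":[0,0,-0.6],"twist":0,"claw":0},{"translation":[0,0,-0.8],"twist":0,"claw":0},{"translation":[0,0,-0.8],"twist":0,"claw":0},{"translation":[0,0,-0.3],"twist":0,"claw":0},{"translation":[0,0,0],"twist":0,"claw":0}]' 20
python3 -m jog '[{"translation":[0.2,-0.4,0],"twist":0,"claw":0},{"translation":[0.38,-0.8,0],"twist":0,"claw":0},{"translation":[0.4,-0.8,0],"twist":0,"claw":0},{"translation":[0.4,-0.8,0],"twist":0,"claw":0},{"translation":[0.4,-0.8,0],"twist":0,"claw":0},{"translation":[0.4,-0.8,0],"twist":0,"claw":0},{"translation":[0.4,-0.8,0],"twist":0,"claw":0},{"translation":[0.4,-0.8,0],"twist":0,"claw":0},{"translation":[0.4,-0.8,0],"twist":0,"claw":0},{"translation":[0.4,-0.8,0],"twist":0,"claw":0},{"translation":[0.25,-0.6,0],"twist":0,"claw":0},{"translation":[0.15,-0.4,0],"twist":0,"claw":0},{"translation":[0,0,0],"twist":0,"claw":0},{"translation":[0,0,0],"twist":0,"claw":0}]'
python3 - <<'E'
from h import *
go(.456,-.096,.045)
wrist('w11',['blue'])
go(.456,-.096,.045)
E
```

```text
clock: 33.8
tool_pos: [0.6241, 0.2498, 0.1627]
eef_rot: [-0.001, 1.0, 0.002, 0.003]
contact_force: [0.1, 0.3, -1.3]
opening: 0.55
clock: 34.97
tool_pos: [0.4542, -0.0962, 0.1576]
eef_rot: [0.0, 1.0, 0.0, -0.001]
contact_force: [-0.3, 0.4, -1.5]
opening: 0.549
t 34.97 pos [ 0.4542 -0.0962  0.1576] yaw 0.0 open 0.549 F [-0.3  0.4 -1.5] units [-0.05  0.    2.81]
blue [255. 173.  43.] 4150 lid [ 0.437 -0.097] rim [ 0.452 -0.097]
blue [256. 213.  34.] 597 lid [ 0.476 -0.097] rim [ 0.502 -0.097]
blue [255. 250.  46.] 6330 lid [ 0.516 -0.098] rim [ 0.552 -0.098]
pot_blue [213. 254.] 0.87 [ 0.504 -0.099]
stand_blue [171. 254.] 0.68 [ 0.454 -0.099]
t 35.12 pos [ 0.4558 -0.094   0.1582] yaw -0.2 open 0.555 F [-1.1 -0.6 -1. ] units [-0.   -0.05  2.83]
```

View pics/w11.png

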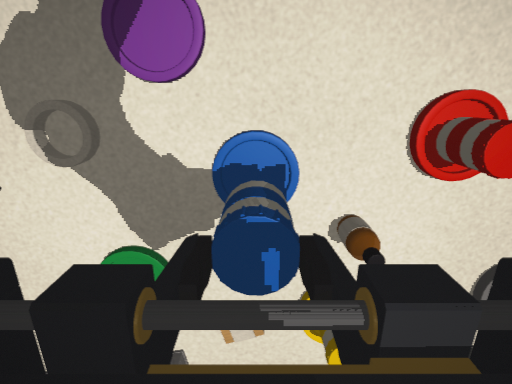

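Blue is upright at px (255,235) and centred over the blue stand at (255,172). Lowering.

```bash
python3 -m jog '[{"translation":[0,0,0.5],"twist":0,"claw":0},{"translation":[0,0,0.7],"twist":0,"claw":0},{"translation":[0,0,0.7],"twist":0,"claw":0},{"translation":[0,0,0.5],"twist":0,"claw":0},{"translation":[0,0,0.2],"twist":0,"claw":0},{"translation":[0,0,0.1],"twist":0,"claw":0},{"translation":[0,0,0.06],"twist":0,"claw":0},{"translation":[0,0,0],"twist":0,"claw":0},{"translation":[0,0,0],"twist":0,"claw":0}]'
python3 - <<'E'
from h import *
go(.456,-.096,.045)
E
```

```text
clock: 35.87
tool_pos: [0.456, -0.0956, 0.0489]
eef_rot: [-0.001, 1.0, 0.0, 0.001]
contact_force: [0.8, -1.1, -0.9]
opening: 0.553
t 35.87 pos [ 0.456  -0.0956  0.0489] yaw -0.1 open 0.553 F [ 0.8 -1.1 -0.9] units [ 0.   -0.01  0.1 ]
```

```bash
python3 -m jog '[{"translation":[0,0,0.08],"twist":0,"claw":0},{"translation":[0,0,0],"twist":0,"claw":0},{"translation":[0,0,0],"twist":0,"claw":100},{"translation":[0,0,0],"twist":0,"claw":100},{"translation":[0,0,0],"twist":0,"claw":100},{"translation":[0,0,0],"twist":0,"claw":100},{"translation":[0,0,0],"twist":0,"claw":100},{"translation":[0,0,-0.3],"twist":0,"claw":100},{"translation":[0,0,-0.6],"twist":0,"claw":100},{"translation":[0,0,-0.8],"twist":0,"claw":100},{"translation":[0,0,-0.8],"twist":0,"claw":100},{"translation":[0,0,-0.8],"twist":0,"claw":100}]'
python3 -m jog '[{"translation":[0,0.5,0],"twist":0,"claw":100},{"translation":[0,0.8,0],"twist":0,"claw":100},{"translation":[0,0.8,0],"twist":0,"claw":100},{"translation":[0,0.8,0],"twist":0,"claw":100},{"translation":[0,0.8,0],"twist":0,"claw":100},{"translation":[0,0.8,0],"twist":0,"claw":100},{"translation":[0,0.8,0],"twist":0,"claw":100},{"translation":[0.2,0.8,0],"twist":0,"claw":100},{"translation":[0.4,0.8,0],"twist":0,"claw":100},{"translation":[0.4,0.8,0],"twist":0,"claw":100},{"translation":[0.4,0.8,0],"twist":0,"claw":100},{"translation":[0.4,0.8,0],"twist":0,"claw":100},{"translation":[0.4,0.8,0],"twist":0,"claw":100},{"translation":[0.4,0.8,0],"twist":0,"claw":100},{"translation":[0.4,0.8,0],"twist":0,"claw":100},{"translation":[0.4,0.8,0],"twist":0,"claw":100},{"translation":[0.4,0.8,0],"twist":0,"claw":100},{"translation":[0.4,0.8,0],"twist":0,"claw":100},{"translation":[0.4,0.8,0],"twist":0,"claw":100},{"translation":[0,0,0],"twist":0,"claw":100}]'
python3 - <<'E'
from h import *
go(.2,.59,.2)
s=r.snapshot('top'); t=s['img']
for c in HUE:
    for x,y,rad,a in blobs(s,c): print(c,np.round([x,y,rad]),a,'lid',np.round(ray(s,y,x,.078)[:2],3),'rim',np.round(ray(s,y,x,.014)[:2],3))
for l in ['pot_red','pot_blue','pot_yellow','pot_green','amber_bottle']:
    for p in r.spot_point(l,'top')[:1]: print(l,np.round(p['location']),np.round(ray(s,*p['location'],.01 if 'pot' in l else 0)[:2],3))
cv2.imwrite('pics/tf.png',cv2.resize(t[80:320,100:420],None,fx=2.4,fy=2.4)[...,::-1])
s=r.snapshot('scene'); cv2.imwrite('pics/sf.png',cv2.resize(s['img'][110:320,90:400],None,fx=2.4,fy=2.4)[...,::-1])
E
```

```text
clock: 36.87
tool_pos: [0.4546, -0.0957, 0.1781]
eef_rot: [-0.001, 1.0, 0.0, -0.001]
contact_force: [0.8, -0.8, -0.9]
opening: 1.0
clock: 38.53
tool_pos: [0.264, 0.508, 0.1774]
eef_rot: [-0.005, 1.0, 0.004, -0.002]
contact_force: [0.6, 1.0, -0.0]
opening: 1.001
t 38.53 pos [0.264  0.508  0.1774] yaw -0.6 open 1.001 F [ 0.6  1.  -0. ] units [ 1.58  2.07 -0.54]
red [198. 250.  22.] 1375 lid [0.42  0.124] rim [0.415 0.131]
yellow [196.  91.  15.] 729 lid [0.769 0.123] rim [0.787 0.13 ]
yellow [246. 146.  21.] 1387 lid [0.642 0.014] rim [0.652 0.014]
green [361. 164.  22.] 1229 lid [ 0.596 -0.236] rim [ 0.603 -0.254]
green [446. 222.  16.] 354 lid [ 0.465 -0.419] rim [ 0.464 -0.448]
blue [509. 183.  14.] 149 lid [ 0.546 -0.567] rim [ 0.549 -0.606]
blue [295. 229.  21.] 1385 lid [ 0.459 -0.087] rim [ 0.457 -0.095]
pot_red [250. 197.] [0.415 0.134]
pot_blue [227. 296.] [ 0.461 -0.096]
pot_yellow [143. 244.] [0.662 0.019]
pot_green [163. 364.] [ 0.606 -0.263]
amber_bottle [199. 244.] [0.53  0.024]
```

View pics/tf.png

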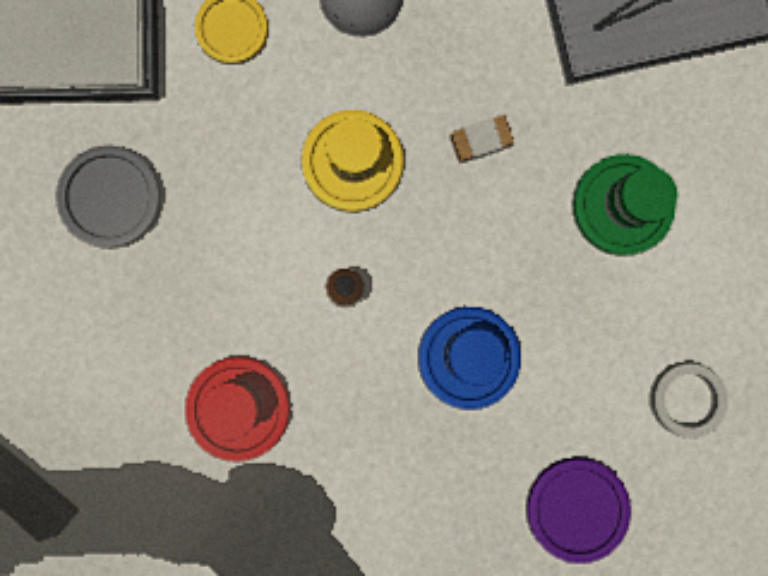

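View pics/sf.png

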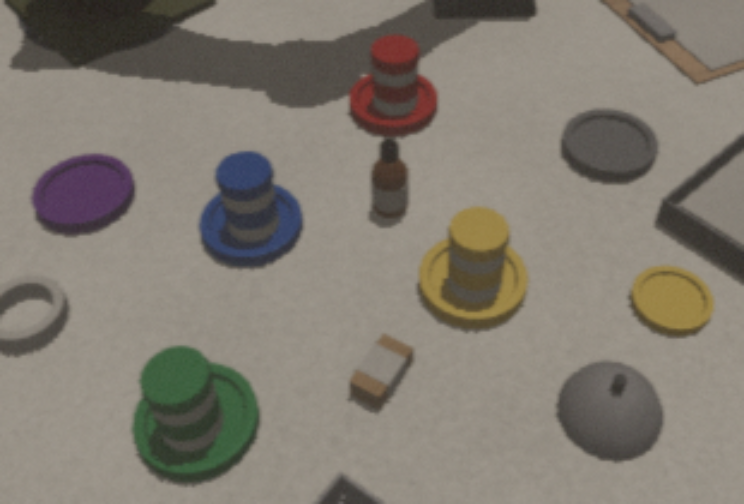

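In both final views each pot stands upright inside the rim of its own stand: red at top-crop px (230,405), yellow (355,150), green (650,192) and blue (475,355). Grey is empty and the bottle is still at (.530,.024). The green pot's lid ray puts it about 5 mm from the stand's centre, within the 15 mm of play. Handing in.

```bash
python3 -c "
from plant import r
print(r.finish_job())"
```

```text
the job is handed in; nothing more can be done
None
```

All four pots are now in the stands of their own colour, and I handed the job in at about 39 s of the 136 s allowed. It took two swaps through the grey stand: green and red first, then blue and yellow. I used the larger yellow stand and left the small yellow and purple discs alone.

- **Final views:** the top and scene pictures show all four pots upright inside their rims, the grey stand empty, and the gripper open and clear of everything.
- **Bottle:** it reads (0.530, 0.024), against (0.530, 0.025) at the start, so it has not moved.
- **Forces:** wrist force readings at the end of each move were about 5 N or less. I did not see the peaks during the moves.
- **Disagreement in the last check:** the network put the green pot about 10 mm and the yellow pot about 11 mm off their stand centres. The release positions put both within about 4 mm, and by the green lid's position in the picture that pot is about 5 mm off. All of these are inside the 15 mm of play.

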